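# Load a module under the spring clip of a programming fixture

## Robot

A 6-joint arm with a two-finger parallel gripper is mounted at the origin on the work surface. World frame = base frame: x ahead of the robot, y to its left, z up, the work surface at z = 0. Lengths are in m, angles in rad, forces in N, time in s.
With the tool pointing down it reaches from about 0.4 to 0.825 m from the base axis. Payload 7 kg.
Tool frame: the origin (TCP) lies on the centre line of the jaws, within the pads' length; the fingertips stand arm.tip_reach ahead of it and the grasp point (between the pads) lies 5 mm behind it (arm.tip_reach is the distance from the TCP to the fingertips, in m); z points along the fingers, y is the line along which they close (so a half turn about z gives the same grasp; the last joint's range is limited). The gripper opens to 88 mm and grips with 3 to 60 N. Pads are 19 mm wide; open, the fingers measure 130 mm over their backs; the gripper's body (78 mm by 193 mm) begins 47 mm behind the grasp point.
Start: joints at [1.568, 0.359, 0.012, 0, -1.224, -0.288], TCP at [0.194, 0.647, 0.241] pointing down, gripper open.
Joint ranges: [-3.07, 3.07], [-1.43, 2.12], [-1.02, 1.25], [-3.03, 1.67], [-3.05, -0], [-3.03, 3.03]. Speed limits (rad/s): [2.39, 2.39, 3.01, 3.14, 3.14, 3.14].

## Interface

Orientations are given as [roll, pitch, yaw] about the fixed x, y, z axes, in that order (R = Rz(yaw) Ry(pitch) Rx(roll)).
In Python, from station import status, optics, order, arm gives the robot as it stands. The module is installed in compiled form; this text tells all that it offers.
- The arm moves only by the shell command python3 -m jog 'ROWS' [FORCE]. ROWS is JSON, a list of rows, each a list of 3 entries, a list of its own where there are three numbers: the gripper command: -1 is shut, 1 is fully open, values between are in proportion, then the shift along the tool's x, y, z in mm, then the turn about the tool's z in rad. A call has 1 to 20 rows; each row is the pose to reach, as a shift and turn from the pose commanded when the call began, along the tool's axes at that moment; what a row does not reach only later rows make up. A row lasts 1/8 s, in which the tool goes at most 62.5 mm and 10.7 degrees, less where a joint would pass 70% of its speed; a pose out of reach is approached as far as the arm can. A call with a gripper value outside its range is refused whole. The fingers move at their own pace and stop on an object; FORCE is the grip in N (left out, the last holds). Time passes only in rows, so rows that repeat a pose let the fingers close. It gives the time, the measured TCP pose, the force, the opening and the grip force at its end, in the units of the state.
- status.get_state(): the state, without advancing time (a new reading comes with each control period).
- optics.grab_frame(name): name is "side" or "top"; returns a dict with "color" (400x640x3 uint8, red, green, blue), "mtx" (3x3 intrinsics, pixels), "k1" (the pictures are not rectified: a ray, as slopes to the right and down, at radius r is drawn at 1 + k1 r^2 times it, then the intrinsics apply), "cam_to_world" (4x4, takes a point from camera to world coordinates). Camera axes: x right, y down, z forward; pixel columns grow to the right and rows downward; lengths in m; the calibration is good to about 2 mm. A picture is of the moment at which its call begins. There is no depth.
- order.job_done(): hands the job in; it is judged then, once.
The state is a dict: "t": time; "q": joint angles; "qd": joint speeds; "joint_efforts": joint torques, N m; "eef_pos": TCP position; "ee_rot": TCP orientation; "force": force on the tool from outside, world axes, zero at the start; "moment": the same for the moment, N m; "width": finger opening in m; "gripper_force": force on a finger pad.
Only numpy, scipy, OpenCV 4.12 (cv2) and the standard library are available. Lean on these libraries where they do the work, as an engineer would, in place of code of your own. Each camera call takes 0.05 s, during which the arm holds its last target. There are 200 camera calls.

## Task

Load the radio module into the programming fixture: slide it along the bed up to the clip, hold the clip's tail down with one fingertip so that its nose lifts, and meanwhile with the other fingertip push the module in beneath the nose until it meets the end stop. Then let the clip close on the module's tongue and take the hand away. Only push and press: do not lift or tip the module, and leave the bottle, the reel and the screwdriver where they are.

Things in the scene. Friction and masses are not known exactly. Their poses are not given: they have to be found in the camera images.
- fixture: Programming fixture, fixed: aluminium base 205 x 92 mm, on it a black bed 68 mm wide and a bare steel see-saw spring clip. Origin on the bench top below the clip's hinge axis; x along the bed, the way the module is pushed in, y left, z up; positions below are in this frame. Bed top: z = 22 mm, x = -125 to +6 mm. Behind the hinge the base's top is at z = 10 mm.
- end_stop (a point): Middle of the end stop's face at bed height (x = -12 mm, z = 22 mm in the fixture's frame). The stop is 6 mm high and 42 mm wide. Two guide rails 3 mm high lead up to it on the bed, 43 mm apart from x = -34 to -12 mm, flaring outwards to about 58 mm apart at x = -54 mm.
- hinge (a point): Middle of the clip's hinge axis, which runs along the fixture's y (x = 0, z = 31 mm in its frame), between two ears that reach 6 mm before, behind and above it.
- clip (a joint): Angle of the spring clip, rad. 0: shut, nose 1.5 mm above the bed, too low for the tongue; grows as the tail is pressed down and the nose rises; 0.38: its limit. The tongue passes freely above 0.17; shut on the tongue it reads about 0.12. A spring closes it: pressing 20 mm behind the hinge takes about 2 N to start and 8 N at 0.3 rad.
- clip_nose (a point): Middle of the underside of the clip's contact nose, 22 mm before the hinge. The nose is 5 mm thick along x and 24 mm wide; shut, its front face is at x = -24.5 mm in the fixture's frame. A module pushed against the shut nose just stops there.
- clip_tail (a point): Middle of the upper face of the clip's press tail, 34 mm behind the hinge axis. The tail is a flat plate from 12 to 58 mm behind the hinge, 34 mm wide. Shut, it slopes up away from the hinge by 0.30 rad; pressed to 0.30 rad it lies level, its upper face at z = 26 mm. A fingertip may slide along it.
- module: Radio module lying loose on the bed before the clip, ~40 g: a flat board 31 mm long (x), 40 mm wide (y), 4 mm thick. On its rear 15 mm a metal can, 38 mm wide and flush with the rear edge, makes it 12 mm high; the front 16 mm is the bare contact tongue. Origin: centre of its underside; x towards the tongue. Origin at fixture x = -40 mm: touching the shut nose; -27.5 mm: home at the stop.
- bottle: White plastic dropper bottle, diameter 42 mm, 118 mm tall, standing; origin at the centre of its underside. To be left alone.
- reel: Solder reel lying on its side face, diameter 60 mm, 40 mm tall; origin at the centre of its underside. To be left alone.
- driver: Black-handled screwdriver lying on the bench, 160 mm long along its x, handle 26 mm thick; origin on the bench below its middle. To be left alone.
There are look-alikes about, which are no part of the job. What is shaped like the module but pink is not meant. Of the things that look like the fixture, the larger one is meant.

How it is judged:
On the way, in this order (a step that is already met when the one before it is completed fails the run):
1. a fingertip holds the clip open while the module still waits in front of the nose (value of joint clip above 0.17 rad and contact force between the fingers and clip above 0.5 N and x of module in the frame of fixture below -0.037 m), for 0.1 s.
2. with the clip still held open, the other fingertip has pushed the module's tongue in beneath the nose (value of joint clip above 0.15 rad and contact force between the fingers and clip above 0.5 N and contact force between the fingers and module above 0.05 N and x of module in the frame of fixture above -0.034 m), for 0.05 s.
At the end, for the whole second after the job is handed in: The module lies flat on the bed within 3 mm of the end stop, within 4 mm of the bed's middle line and within 0.1 rad of straight, at rest, and the released clip has closed on its tongue (clip angle 0.06 to 0.16 rad, pressing with more than 1 N) (x of module in the frame of fixture above -0.0305 m and y of module in the frame of fixture between -0.004 and 0.004 m and z of module in the frame of fixture between 0.0195 and 0.0245 m and angle between the x axis of module and the x axis of fixture, either way round below 0.1 rad and value of joint clip between 0.06 and 0.16 rad and contact force between clip and module above 1 N and linear speed of module below 0.02 m/s); the robot touches nothing.
It fails at once if the module is lifted off the bed by more than 5 mm (z of module in the frame of fixture above 0.027 m).
It fails at once if the module is tipped by more than 0.3 rad (angle between module's own z axis and vertical above 0.3 rad).
It fails at once if the bottle, the reel or the screwdriver is moved by more than 20 mm (distance of any of bottle, reel, driver from where it was at the start of the episode above 0.02 m).
It also fails if it takes over 51 s, if anything falls off the work surface, if the arm or the gripper's body presses on something with over 40 N, if the wrist force passes 120 N, or if a joint passes its speed limit or range.

## Working session

There is one attempt and no reset: what is moved stays moved. The work goes in short steps, Python scripts to look and compute and a shell command to move; the robot and the scene stay as the last step left them, time stands still between calls to the robot, and variables do not carry over. Pictures are saved under pics/ and viewed, at most 10 in all, crops included, and the job is handed in when it is done.

```bash
mkdir -p pics; python3 - <<'E'
from station import status, optics, arm
import cv2
print(status.get_state(), arm.tip_reach)
for n in("side","top"):
    f=optics.grab_frame(n); cv2.imwrite(f"pics/{n}0.png",f["color"][:,:,::-1]); print(n,f["mtx"],f["k1"],f["cam_to_world"])
E
```

```text
{'t': 0.0, 'q': array([ 1.56813701e+00,  3.59373313e-01,  1.10955270e-02, -3.54743427e-04,
       -1.22409814e+00, -2.88105515e-01]), 'qd': array([-0.00017965,  0.00012435,  0.00017057,  0.00041027,  0.00027755,
        0.00043317]), 'joint_efforts': array([ 1.81636486e-03, -5.82715094e+01,  2.93042368e+01,  6.99685916e+00,
        6.86911939e-03, -1.71038846e-04]), 'eef_pos': array([0.19339775, 0.64623134, 0.23964658]), 'ee_rot': array([ 3.13998340e+00, -1.29124905e-04, -2.90885532e-01]), 'force': array([-0.09359547,  0.23624203,  0.21716229]), 'moment': array([-0.01196993,  0.0199276 ,  0.0181243 ]), 'gripper_force': 0.0, 'width': 0.08776608009219576} 0.014
side [[370.65976929   0.         314.53903812]
 [  0.         370.65976929 195.13830118]
 [  0.           0.           1.        ]] -0.07234591068023485 [[-0.77608646 -0.30932148  0.54955439  0.12750395]
 [-0.63052902  0.39593398 -0.66758478  0.55185393]
 [-0.01108894 -0.8646135  -0.50231516  0.4873899 ]
 [ 0.          0.          0.          1.        ]]
top [[492.17421923   0.         319.24875668]
 [  0.         492.17421923 191.07997171]
 [  0.           0.           1.        ]] -0.045209797470487874 [[ 0.01019434 -0.98899215  0.14761638  0.43346048]
 [-0.99980086 -0.01261385 -0.01546367  0.0242427 ]
 [ 0.01715546 -0.14742934 -0.9889238   1.06308107]
 [ 0.          0.          0.          1.        ]]
```

View pics/side0.png

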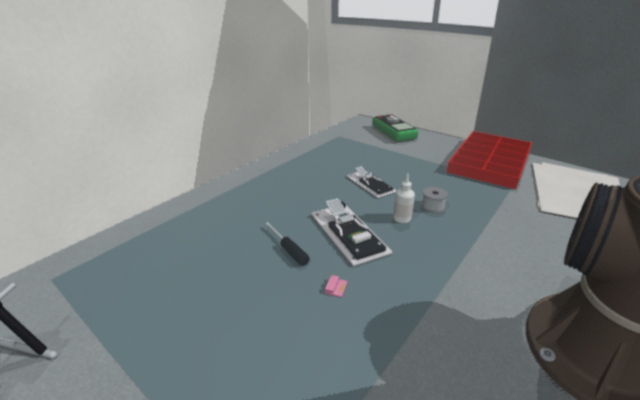

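View pics/top0.png

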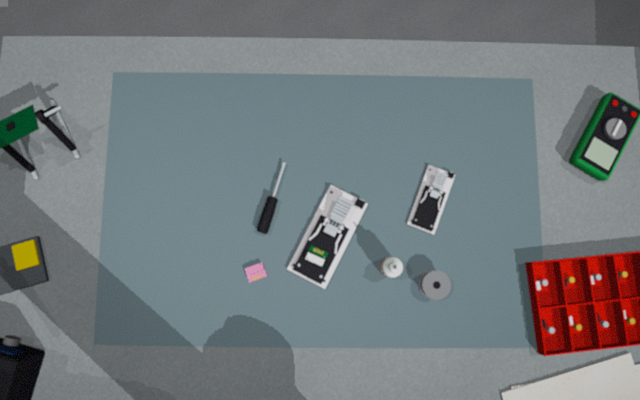

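The side view shows the larger fixture at about (350,235). In the top view it is at (328,235), with the clip at the upper right and the module at (318,252). The bottle is at (392,267), the reel at (436,285), the driver at (270,200) and the pink decoy at (256,272).

```bash
cat > h.py <<'E'
import numpy as np,cv2
from station import status,optics
def grab(n): return optics.grab_frame(n)
def ray(f,px):
    p=np.atleast_2d(np.array(px,float)); K=f["mtx"]; d=(p-K[[0,1],[2,2]])/K[0,0]
    u=d.copy()
    for _ in range(20): u=d/(1+f["k1"]*(u**2).sum(1,keepdims=True))
    T=f["cam_to_world"]; return T[:3,3],np.c_[u,np.ones(len(u))]@T[:3,:3].T
def plane(f,px,z):
    o,d=ray(f,px); return o+d*((z-o[2])/d[:,2])[:,None]
def proj(f,P):
    T=f["cam_to_world"]; c=(np.atleast_2d(P)-T[:3,3])@T[:3,:3]; u=c[:,:2]/c[:,2:]
    u=u*(1+f["k1"]*(u**2).sum(1,keepdims=True)); return u*f["mtx"][0,0]+f["mtx"][[0,1],[2,2]]
E
python3 - <<'E'
from h import *
f=grab("top"); g=f["color"]
c=g[170:300,270:470]; cv2.imwrite("pics/c1.png",cv2.resize(c[:,:,::-1],None,fx=4,fy=4,interpolation=cv2.INTER_CUBIC))
f=grab("side"); c=f["color"][160:280,260:460]; cv2.imwrite("pics/c2.png",cv2.resize(c[:,:,::-1],None,fx=4,fy=4,interpolation=cv2.INTER_CUBIC))
E
```

```text
(no output)
```

View pics/c1.png

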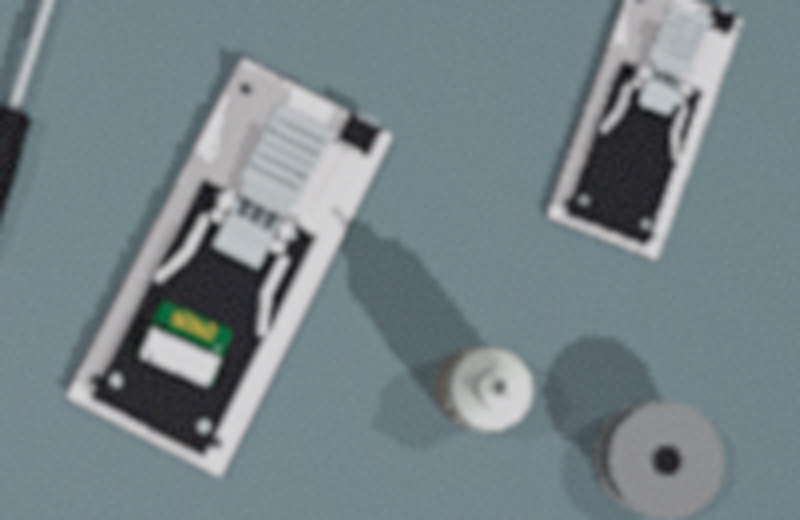

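View pics/c2.png

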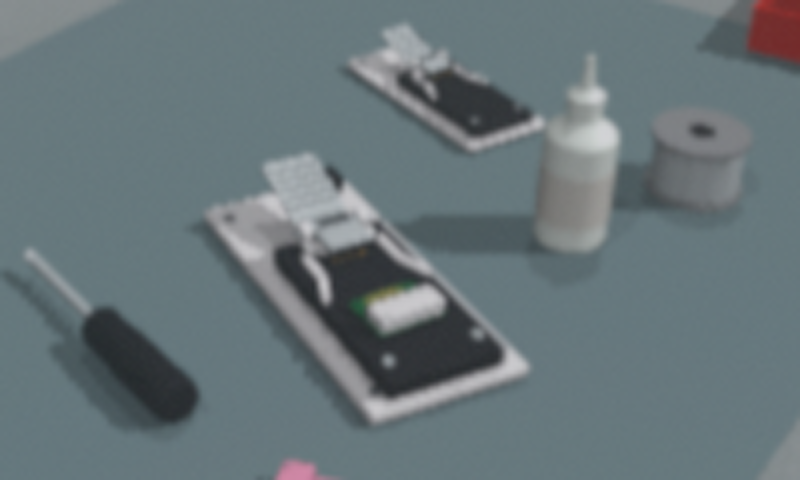

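The top crop shows the base corners at crop (242,58), (392,132), (222,475) and (68,395). The bed's end corners are near (205,182)/(315,232) and (95,383)/(212,450), the module's can at (140–225, 322–388), and its tongue towards the clip. The side crop agrees: clip shut, module well before the nose.

```bash
python3 - <<'E'
from h import *
f=grab("top")
w=lambda p,z: plane(f,np.array(p)/4+[270-.4,170-.4],z)
b=w([(242,58),(392,132),(222,475),(68,395)],.010)
print(b, [np.linalg.norm(b[i]-b[(i+1)%4]) for i in range(4)])
r=w([(205,182),(315,232),(212,450),(95,383)],.022)
print(r,[np.linalg.norm(r[i]-r[(i+1)%4]) for i in range(4)])
ax=(b[0]+b[1]-b[2]-b[3])[:2]; ax/=np.linalg.norm(ax); yaw=np.arctan2(ax[1],ax[0])
ax2=(r[0]+r[1]-r[2]-r[3])[:2]; print("yaw",yaw,np.arctan2(ax2[1],ax2[0]))
ay=np.array([-ax[1],ax[0]])
cb=b[:,:2].mean(0)
m=(r[:2,:2].mean(0)@ax-.006 + r[2:,:2].mean(0)@ax+.125)/2
O=ax*m+ay*(cb@ay); print("O",O, "ends", r[:2,:2].mean(0)@ax-m, r[2:,:2].mean(0)@ax-m, b[:,:2]@ax-m,"ybed",(r[:,:2]@ay-cb@ay))
F=lambda P: np.c_[(P[:,:2]-O)@ax,(P[:,:2]-O)@ay]
print("can",F(w([(155,322),(225,350),(213,388),(140,360)],.034)))
print("tongue",F(w([(163,300),(233,328)],.026)))
print("bottle cap",F(w([(498,388)],.118)),"body",F(w([(490,390)],.08)))
print("tailend",F(w([(285,100),(340,125),(245,190),(300,212)],.035)))
E
```

```text
[[ 0.60626059 -0.01560717  0.01      ]
 [ 0.56682044 -0.09696323  0.01      ]
 [ 0.38373126 -0.00665778  0.01      ]
 [ 0.42459031  0.07513135  0.01      ]] [np.float64(0.09041202635068296), np.float64(0.20414877628264647), np.float64(0.09142714419653009), np.float64(0.2030703604422747)]
[[ 0.5373295   0.00403651  0.022     ]
 [ 0.51142784 -0.05449116  0.022     ]
 [ 0.39709082 -0.00098054  0.022     ]
 [ 0.43105923  0.0605558   0.022     ]] [np.float64(0.06400299353140548), np.float64(0.1262392204361387), np.float64(0.07028921254709898), np.float64(0.12036527795801387)]
yaw -0.46071368720240974 -0.4626544693174487
O [ 0.52238845 -0.0244441 ] ends 0.002130921774997685 -0.12113092177499768 [ 0.07119846  0.07204041 -0.13210773 -0.13187126] ybed [ 0.03215369 -0.03178717 -0.03468862  0.03553359]
can [[-0.07736977  0.02185915]
 [-0.07373626 -0.01707843]
 [-0.09396707 -0.02036934]
 [-0.09832256  0.01984383]]
tongue [[-0.06507127  0.02349718]
 [-0.06141969 -0.01580722]]
bottle cap [[-0.03303733 -0.13958131]] body [[-0.03297764 -0.14222954]]
tailend [[ 0.05741233  0.01388625]
 [ 0.0587432  -0.01792043]
 [ 0.00524043  0.01121969]
 [ 0.00803398 -0.01965597]]
```

```bash
cat >> h.py <<'E'
from scipy.spatial.transform import Rotation as R
O=np.array([.5225,-.0245]); YAW=-.461
A=R.from_euler("z",YAW).as_matrix()[:2,:2]
def go(x,y,ztip,rel):
    "shift (mm, tool axes) and turn that put the TCP at fixture (x,y) mm, tips at ztip mm; rel = tool x yaw in fixture frame"
    s=status.get_state(); M=R.from_euler("xyz",s["ee_rot"]).as_matrix()
    P=np.r_[O+A@np.array([x,y])/1e3, ztip/1e3+.014]
    yw=np.arctan2(M[1,0],M[0,0]); t=-((YAW+rel-yw+np.pi)%(2*np.pi)-np.pi)
    print("shift",(M.T@(P-s["eef_pos"])*1e3).round(1),"turn",round(t,3))
def where():
    s=status.get_state(); print("t",s["t"],"fix",(A.T@(s["eef_pos"][:2]-O)*1e3).round(1),"tip z",round((s["eef_pos"][2]-.014)*1e3,1),"F",(np.r_[A.T@s["force"][:2],s["force"][2]]).round(1),"w",round(s["width"]*1e3,1),"rot",s["ee_rot"].round(3),"q",s["q"].round(2))
E
python3 -c "
from h import *
go(-122,0,120,0);go(-122,0,26,0)"
```

```text
shift [387.4 527.7 106.5] turn 0.17
shift [387.3 527.6 200.5] turn 0.17
```

```bash
python3 -m jog '[[-1,[30,40,0],0],[-1,[65,88,10],0.05],[-1,[97,132,20],0.1],[-1,[130,176,30],0.17],[-1,[162,220,40],0.17],[-1,[194,264,50],0.17],[-1,[226,308,60],0.17],[-1,[258,352,70],0.17],[-1,[290,396,80],0.17],[-1,[322,440,90],0.17],[-1,[355,484,100],0.17],[-1,[387,527.5,106],0.17],[-1,[387,527.5,106],0.17],[-1,[387,527.5,106],0.17]]' 20; python3 - <<'E'
from h import *
where(); go(-122,0,26,0)
f=grab("top"); c=f["color"][170:300,270:470]; cv2.imwrite("pics/c3.png",cv2.resize(c[:,:,::-1],None,fx=4,fy=4,interpolation=cv2.INTER_CUBIC))
E
```

```text
t: 2.0
eef_pos: [0.4131, 0.03, 0.1346]
ee_rot: [-3.141, -0.0, -0.462]
force: [-0.0, 0.7, 0.4]
width: 0.0005
gripper_force: 0.0
t 2.0 fix [-122.2    0.2] tip z 120.6 F [-0.4  0.7  0.4] w 0.5 rot [-3.141 -0.    -0.462] q [ 0.55  0.02 -0.68  0.   -0.86  0.55]
shift [ 0.2  0.2 94.6] turn -0.001
```

```bash
python3 -m jog '[[-1,[0,0,40],0],[-1,[0,0,75],0],[-1,[0,0,94],0],[-1,[0,0,94],0],[-1,[8,0,94],0],[-1,[16,0,94],0],[-1,[22,0,94],0],[-1,[27,0,94],0],[-1,[32,0,94],0],[-1,[36,0,94],0],[-1,[40,0,94],0],[-1,[40,0,94],0]]'; python3 - <<'E'
from h import *
where()
f=grab("top"); c=f["color"][170:300,270:470]; cv2.imwrite("pics/c4.png",cv2.resize(c[:,:,::-1],None,fx=4,fy=4,interpolation=cv2.INTER_CUBIC))
f=grab("side"); c=f["color"][160:280,260:460]; cv2.imwrite("pics/c5.png",cv2.resize(c[:,:,::-1],None,fx=4,fy=4,interpolation=cv2.INTER_CUBIC))
E
```

```text
t: 3.55
eef_pos: [0.4491, 0.0124, 0.0405]
ee_rot: [3.142, -0.0, -0.461]
force: [-0.1, -1.1, -0.6]
width: 0.0002
gripper_force: 0.0
t 3.55 fix [-82.2   0.4] tip z 26.5 F [ 0.4 -1.  -0.6] w 0.2 rot [ 3.142 -0.    -0.461] q [ 0.47  0.23 -0.72  0.   -0.61  0.64]
```

View pics/c5.png

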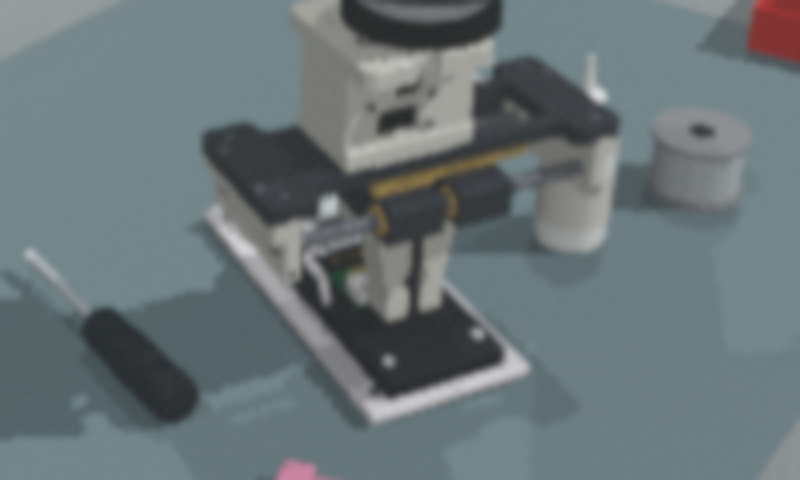

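The fingertips are behind the can on the bed, straight, with the body clear of the bottle. I'll push on.

```bash
python3 -m jog '[[-1,[4,0,0],0],[-1,[8,0,0],0],[-1,[11,0,0],0],[-1,[13,0,0],0],[-1,[14.5,0,0],0],[-1,[14.5,0,0],0]]'; python3 -c "
from h import *
where()"; python3 -m jog '[[-1,[-5,0,0],0],[-1,[-15,0,0],0],[-1,[-15,0,-30],0],[-1,[-15,0,-80],0],[-1,[-35,0,-100],0],[-1,[-45,0,-100],0],[-1,[-45,0,-100],0]]'; python3 - <<'E'
from h import *
where()
f=grab("top"); c=f["color"][170:300,270:470]; cv2.imwrite("pics/c6.png",cv2.resize(c[:,:,::-1],None,fx=4,fy=4,interpolation=cv2.INTER_CUBIC))
f=grab("side"); c=f["color"][180:260,300:400]; cv2.imwrite("pics/c7.png",cv2.resize(c[:,:,::-1],None,fx=7,fy=7,interpolation=cv2.INTER_CUBIC))
E
```

```text
t: 4.4
eef_pos: [0.4595, 0.0068, 0.0404]
ee_rot: [3.141, 0.004, -0.462]
force: [-15.3, 15.7, 13.0]
width: 0.0008
gripper_force: 9.8
t 4.4 fix [-70.3   0. ] tip z 26.4 F [-20.7   7.2  13. ] w 0.8 rot [ 3.141  0.004 -0.462] q [ 0.44  0.25 -0.7  -0.   -0.63  0.67]
t: 5.28
eef_pos: [0.4206, 0.0261, 0.1401]
ee_rot: [3.141, 0.0, -0.46]
force: [0.6, 0.4, -0.0]
width: 0.0004
gripper_force: 0.0
t 5.275 fix [-113.7    0. ] tip z 126.1 F [ 0.4  0.7 -0. ] w 0.4 rot [ 3.141  0.    -0.46 ] q [ 0.53  0.03 -0.66 -0.   -0.88  0.58]
```

View pics/c7.png

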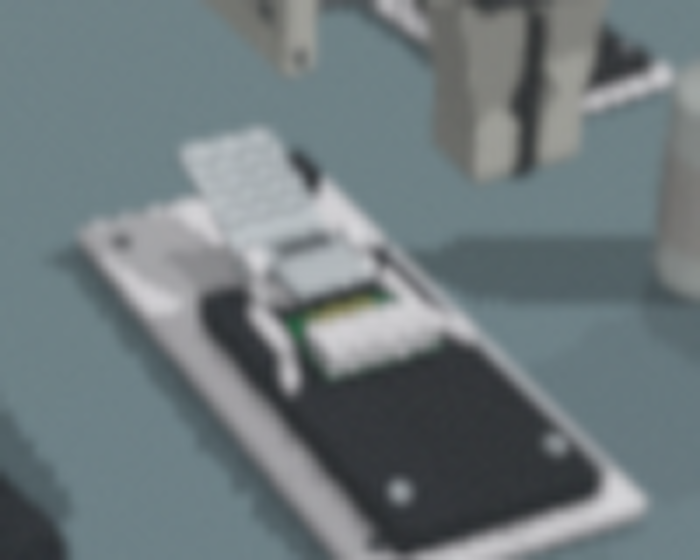

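The side crop shows the module between the rails near the nose, with the right end of the can (445,330) close to the right rail. I'll check it from the top.

View pics/c6.png

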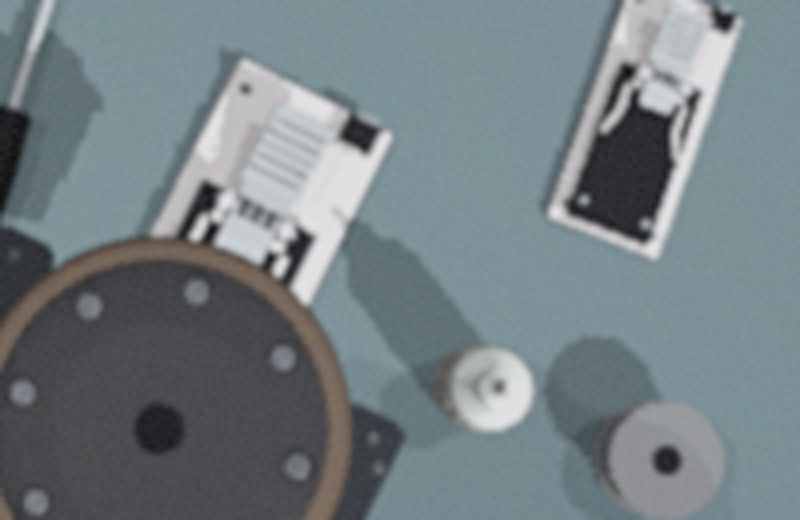

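The top view is hidden by the wrist. I'll move aside, turning and opening the gripper on the way for the next phase, and look again.

```bash
python3 -m jog '[[1,[0,-40,-10],0.17],[1,[10,-90,-20],0.35],[1,[20,-140,-20],0.52],[1,[40,-160,-20],0.7],[1,[60,-170,-20],0.87],[1,[80,-170,-20],1.05],[1,[80,-170,-20],1.22],[1,[80,-170,-20],1.4],[1,[80,-170,-20],1.571],[1,[80,-170,-20],1.571],[1,[80,-170,-20],1.571]]'; python3 - <<'E'
from h import *
where()
f=grab("top"); c=f["color"][200:270,290:370]; cv2.imwrite("pics/c8.png",cv2.resize(c[:,:,::-1],None,fx=8,fy=8,interpolation=cv2.INTER_CUBIC))
f=grab("side"); cv2.imwrite("pics/s8.png",f["color"][:,:,::-1])
E
```

```text
t: 6.75
eef_pos: [0.5688, 0.1426, 0.1597]
ee_rot: [3.141, -0.001, -2.028]
force: [-0.1, -0.7, -0.4]
width: 0.0872
gripper_force: 0.0
t 6.75 fix [-32.8 170.2] tip z 145.7 F [ 0.2 -0.6 -0.4] w 87.2 rot [ 3.141e+00 -1.000e-03 -2.028e+00] q [ 0.58  0.28 -0.3   0.   -0.99 -1.04]
```

View pics/c8.png

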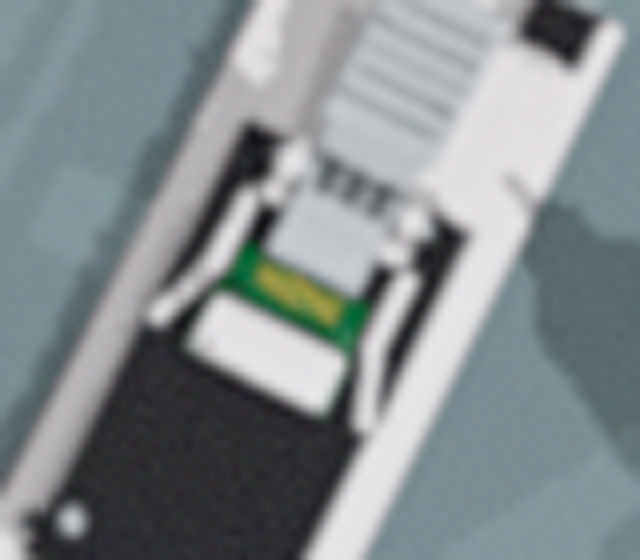

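The module lies straight between the rails at crop (185–365, 245–415), its tongue up against the nose. Next I'll measure its position.

```bash
python3 - <<'E'
from h import *
f=grab("top")
w=lambda p,z: (plane(f,np.array(p)/8+[290-.45,200-.45],z)[:,:2]-O)@A*1e3
print("can rear, front",w([(185,345),(325,415),(218,293),(350,350)],.034).round(1))
print("board front",w([(240,245)],.026).round(1),"nose plate front edge",w([(268,250),(362,290)],.031).round(1))
print("ears",w([(295,158),(415,222)],.037).round(1),"rail front tips",w([(160,318),(365,428)],.025).round(1))
print("tail end, start",w([(365,0),(500,20)],.046).round(1),w([(325,140),(430,180)],.037).round(1))
E
```

```text
can rear, front [[-59.7  20.8]
 [-59.3 -19.8]
 [-43.8  19.3]
 [-41.4 -18. ]]
board front [[-29.5  20. ]] nose plate front edge [[-27.6  12.8]
 [-25.8 -13.8]]
ears [[ -3.4  17.4]
 [ -4.1 -18.1]] rail front tips [[-56.1  30.1]
 [-57.2 -30.9]]
tail end, start [[ 40.9  19.7]
 [ 52.2 -14. ]] [[  4.4  12.5]
 [  7.5 -16.7]]
```

```bash
sed -i 's/^A=R.*/&\nO=O+A@np.array([-.0025,0])/' h.py; python3 -c "
from h import *
where();go(-20,0,60,-np.pi/2);go(-20,0,27.5,-np.pi/2)"
```

```text
t 6.9 fix [-30.4 170.4] tip z 146.3 F [-0.3  0.2 -0.2] w 87.4 rot [ 3.141 -0.    -2.03 ] q [ 0.58  0.28 -0.3   0.   -0.99 -1.04]
shift [170.4 -10.1  86.3] turn 0.002
shift [170.4 -10.1 118.8] turn 0.002
```

```bash
python3 -m jog '[[0.818,[40,-3,0],0],[0.818,[90,-10,10],0],[0.818,[140,-10,30],0],[0.818,[170.5,-10,50],0],[0.818,[170.5,-10,86],0],[0.818,[170.5,-10,86],0],[0.818,[170.5,-10,86],0]]' 30; python3 - <<'E'
from h import *
where();go(-20,0,27.5,-np.pi/2)
f=grab("side"); c=f["color"][140:250,290:410]; cv2.imwrite("pics/c9.png",cv2.resize(c[:,:,::-1],None,fx=5,fy=5,interpolation=cv2.INTER_CUBIC))
E
```

```text
t: 7.78
eef_pos: [0.5028, -0.014, 0.0755]
ee_rot: [-3.141, 0.0, -2.03]
force: [-0.3, 0.1, 0.3]
width: 0.0798
gripper_force: 0.0
t 7.775 fix [-19.8   0.7] tip z 61.5 F [-0.3 -0.1  0.3] w 79.8 rot [-3.141  0.    -2.03 ] q [ 0.36  0.25 -0.57  0.   -0.74 -0.82]
shift [ 0.7  0.2 34. ] turn 0.001
```

View pics/c9.png

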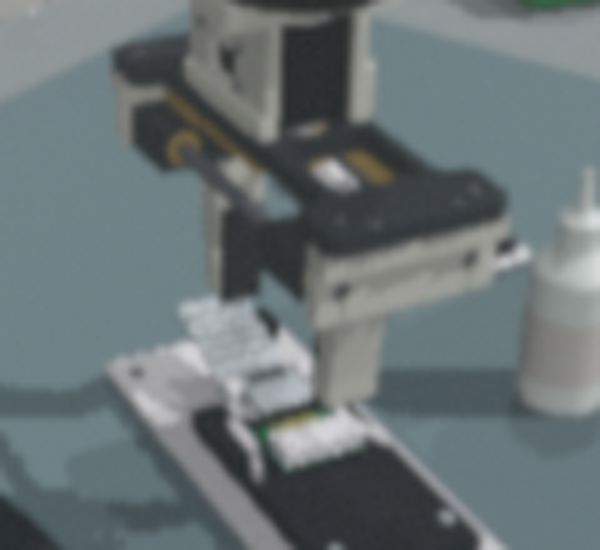

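The fingers straddle the clip: the rear one (350,390) is above and behind the can, and the far one is over the tail. I'll go down, keeping a little more clearance behind the module.

```bash
python3 -m jog '[[0.818,[0.5,2,8],0],[0.818,[0.5,2,16],0],[0.818,[0.5,2,21],0],[0.818,[0.5,2,25],0],[0.818,[0.5,2,25],0]]'; python3 -c "
from h import *
where()"; python3 -m jog '[[0.818,[0,0,3],0],[0.818,[0,0,6],0],[0.818,[0,0,9],0],[0.818,[0,0,9],0],[0.818,[0,0,9],0]]';  python3 - <<'E'
from h import *
where()
f=grab("side"); c=f["color"][180:250,305:405]; cv2.imwrite("pics/c10.png",cv2.resize(c[:,:,::-1],None,fx=7,fy=7,interpolation=cv2.INTER_CUBIC))
E
```

```text
t: 8.45
eef_pos: [0.4998, -0.0139, 0.0493]
ee_rot: [3.141, -0.0, -2.032]
force: [-0.4, 0.3, 0.1]
width: 0.0796
gripper_force: 0.3
t 8.45 fix [-22.5  -0.6] tip z 35.3 F [-0.5  0.1  0.1] w 79.6 rot [ 3.141 -0.    -2.032] q [ 0.37  0.29 -0.61 -0.   -0.68 -0.83]
t: 9.07
eef_pos: [0.4999, -0.0139, 0.0407]
ee_rot: [-3.142, 0.0, -2.032]
force: [-2.4, -0.3, 7.3]
width: 0.0798
gripper_force: 3.1
t 9.075 fix [-22.5  -0.5] tip z 26.7 F [-2.  -1.3  7.3] w 79.8 rot [-3.142  0.    -2.032] q [ 0.37  0.3  -0.61  0.   -0.65 -0.83]
```

View pics/c10.png

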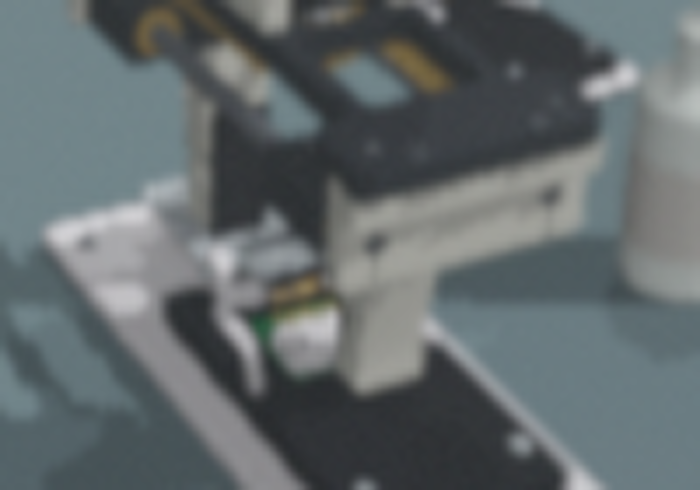

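The clip is held open (nose raised, 7 N on the tail). The module still waits in front of the nose and the rear finger is behind it. Now I'll push it in.

```bash
python3 -m jog '[[0.818,[0,-3,0],0],[0.818,[0,-6,0],0],[0.818,[0,-8,0],0],[0.818,[0,-10,0],0],[0.818,[0,-12,0],0],[0.818,[0,-14,0],0],[0.818,[0,-16,0],0],[0.818,[0,-16,0],0]]'; python3 -c "
from h import *
where()"; python3 -m jog '[[0.818,[0,-1,0],0],[0.818,[0,-2,0],0],[0.818,[0,-2,0],0]]';  python3 -c "
from h import *
where()"
```

```text
t: 10.12
eef_pos: [0.5138, -0.021, 0.0404]
ee_rot: [3.141, -0.0, -2.032]
force: [-3.2, 0.8, 4.3]
width: 0.0799
gripper_force: 2.3
t 10.125 fix [-6.8 -0.8] tip z 26.4 F [-3.3 -0.7  4.3] w 79.9 rot [ 3.141 -0.    -2.032] q [ 0.34  0.32 -0.58 -0.   -0.67 -0.8 ]
t: 10.5
eef_pos: [0.5155, -0.0217, 0.0404]
ee_rot: [3.141, -0.0, -2.032]
force: [-4.3, 3.7, 5.5]
width: 0.0798
gripper_force: 4.0
t 10.5 fix [-5.  -0.6] tip z 26.4 F [-5.5  1.4  5.5] w 79.8 rot [ 3.141 -0.    -2.032] q [ 0.34  0.33 -0.58 -0.   -0.67 -0.8 ]
```

```bash
python3 -m jog '[[0.818,[0,-1,0],0],[0.818,[0,-1,0],0]]' | grep -E "force"; python3 -c "
from h import *
where()"; python3 -m jog '[[0.818,[0,-1,0],0],[0.818,[0,-1.5,0],0],[0.818,[0,-1.5,0],0]]'| grep -E "force";  python3 - <<'E'
from h import *
where()
f=grab("side"); c=f["color"][180:250,305:405]; cv2.imwrite("pics/c11.png",cv2.resize(c[:,:,::-1],None,fx=7,fy=7,interpolation=cv2.INTER_CUBIC))
E
```

```text
force: [-8.3, 7.2, 9.4]
gripper_force: 6.6
t 10.75 fix [-4.9 -0.7] tip z 26.4 F [-10.6   2.8   9.4] w 79.8 rot [ 3.139 -0.    -2.032] q [ 0.34  0.33 -0.58 -0.   -0.67 -0.8 ]
force: [-14.4, 14.6, 14.1]
gripper_force: 10.1
t 11.125 fix [-4.7 -0.8] tip z 26.2 F [-19.4   6.6  14.1] w 79.8 rot [ 3.137e+00 -1.000e-03 -2.033e+00] q [ 0.34  0.33 -0.57 -0.   -0.67 -0.8 ]
```

It has met a rigid stop where home is expected. I'll back the rear finger off, let the clip close, and retreat upwards and aside.

```bash
python3 -m jog '[[0.818,[0,2,0],0],[0.818,[0,4,0],0],[0.818,[0,7,0],0],[0.818,[0,8,0],0],[0.818,[0,8,-4],0],[0.818,[0,8,-8],0],[0.818,[0,8,-14],0],[0.818,[0,8,-30],0],[0.818,[0,8,-70],0],[0.818,[-50,8,-120],0],[0.818,[-110,8,-120],0],[0.818,[-170,8,-120],0],[0.818,[-170,8,-120],0],[0.818,[-170,8,-120],0]]'; python3 - <<'E'
from h import *
where()
f=grab("top"); g=f["color"]
hsv=cv2.cvtColor(g,cv2.COLOR_RGB2HSV)
m=np.zeros(g.shape[:2],np.uint8)
# fixture-frame window around the bed strip between rails
v,u=np.mgrid[200:270,290:370]; px=np.c_[u.ravel(),v.ravel()]
P=(plane(f,px,.034)[:,:2]-O)@A*1e3
val=g[v.ravel(),u.ravel()].astype(int).sum(1)/3
for x in np.arange(-70,-10,2):
    row=[]
    for y in(-14,0,14):
        i=np.argmin(((P-[x,y])**2).sum(1)); row.append(tuple(int(k) for k in g[px[i,1],px[i,0]]))
    print(x,row)
# lateral profile across the can
print([(int(y),int(val[np.argmin(((P-[-38,y])**2).sum(1))])) for y in range(-30,31,2)])
E
```

```text
t: 12.92
eef_pos: [0.5857, 0.1327, 0.1598]
ee_rot: [3.14, -0.002, -2.031]
force: [-0.4, -0.2, -0.2]
width: 0.0794
gripper_force: 0.0
t 12.925 fix [-10.8 168.9] tip z 145.8 F [-0.2 -0.4 -0.2] w 79.4 rot [ 3.140e+00 -2.000e-03 -2.031e+00] q [ 0.55  0.3  -0.27 -0.   -1.01 -1.01]
-70 [(42, 45, 51), (43, 43, 45), (48, 45, 51)]
-68 [(45, 45, 49), (50, 49, 54), (45, 45, 50)]
-66 [(46, 45, 53), (45, 42, 49), (48, 49, 53)]
-64 [(50, 49, 53), (44, 44, 46), (47, 45, 48)]
-62 [(46, 46, 53), (48, 46, 51), (48, 48, 52)]
-60 [(46, 46, 53), (47, 48, 54), (39, 36, 44)]
-58 [(46, 41, 50), (47, 48, 54), (39, 36, 44)]
-56 [(46, 41, 50), (41, 41, 46), (43, 41, 48)]
-54 [(44, 43, 49), (45, 48, 54), (47, 47, 50)]
-52 [(46, 46, 52), (42, 44, 51), (43, 44, 49)]
-50 [(38, 40, 43), (39, 39, 44), (42, 44, 46)]
-48 [(72, 70, 74), (60, 62, 63), (58, 57, 58)]
-46 [(154, 155, 155), (140, 138, 140), (129, 127, 131)]
-44 [(154, 155, 155), (140, 138, 140), (129, 127, 131)]
-42 [(225, 224, 227), (220, 219, 221), (208, 208, 209)]
-40 [(233, 232, 234), (229, 228, 230), (212, 210, 213)]
-38 [(230, 229, 231), (230, 228, 23
[... 381 characters left out ...]
3, 175), (106, 118, 114)]
-22 [(134, 156, 148), (191, 195, 199), (86, 103, 97)]
-20 [(91, 128, 110), (192, 198, 201), (128, 138, 137)]
-18 [(135, 155, 148), (191, 196, 200), (84, 103, 97)]
-16 [(88, 126, 104), (191, 196, 200), (156, 163, 165)]
-14 [(166, 174, 170), (188, 195, 198), (135, 141, 141)]
-12 [(199, 201, 203), (187, 192, 196), (142, 144, 145)]
[(-30, 82), (-28, 99), (-26, 188), (-24, 220), (-22, 174), (-20, 142), (-18, 201), (-16, 217), (-14, 230), (-12, 231), (-10, 228), (-8, 229), (-6, 229), (-4, 229), (-2, 228), (0, 229), (2, 229), (4, 230), (6, 229), (8, 228), (10, 230), (12, 228), (14, 227), (16, 229), (18, 219), (20, 175), (22, 150), (24, 150), (26, 166), (28, 144), (30, 42)]
```

```bash
python3 -c "
from station import order
print(order.job_done())"
```

```text
the job is handed in; nothing more can be done
None
```

I pushed the module in under the open clip until it met a rigid stop, released the clip and handed the job in at about 13 s. The last top view puts the module straight, centred and about 1 mm from home; I did not measure the clip's final angle or its pressing force.

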